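Clear the welding plate and hold the bracket in its fence corner

ROBOT

A 6-joint arm with a two-finger parallel gripper is mounted at the origin on the work surface. World frame = base frame: x ahead of the robot, y to its left, z up, the work surface at z = 0. Lengths are in m, angles in rad, forces in N, time in s.
With the tool pointing down it reaches from about 0.35 to 0.975 m from the base axis. Payload 4.9 kg.
Tool frame: the origin (TCP) lies at the very end of the fingers, on their centre line; the grasp point (between the pads) lies ctrl.grip_point_offset behind it (ctrl.grip_point_offset is the distance from the TCP to the grasp point, in m); z points along the fingers, y is the direction in which the jaws open and shut (so a half turn about z gives the same grasp; the last joint's range is limited). The gripper opens to 85 mm and grips with 20 to 120 N. Pads are 22 mm wide; open, the fingers measure 114 mm over their backs; the gripper's body (76 mm by 85 mm) begins 54 mm behind the grasp point. The pads swing forward as they close: fully open they stand 13 mm farther back than shut.
Start: joints at [-1.283, 0.053, 1.613, -0, 1.476, -0.119], TCP at [0.247, -0.574, 0.231] pointing down, gripper open.
Joint ranges: [-3.01, 3.01], [-1.01, 2.22], [0.06, 2.58], [-1.02, 4.17], [0.09, 2.62], [-3.14, 3.14]. Speed limits (rad/s): [2.57, 2.57, 3.14, 3.14, 3.14, 3.14].

INTERFACE

Orientations are given as a rotation vector (axis times angle).
In Python, from station import ctrl gives the robot as it stands. The module is installed in compiled form; this text tells all that it offers.
- The arm moves only by the shell command python3 -m creep 'ROWS' [FORCE]. ROWS is JSON, a list of rows, each a list of 5 numbers: the closure in counts, from 0 (fully open) to 255 (shut), then the shift along the tool's x, y, z in mm, then the turn about the tool's z in rad. A call has 1 to 12 rows; each row is the pose to reach, as a shift and turn from the pose commanded when the call began, along the tool's axes at that moment; what a row does not reach only later rows make up. A row lasts 1/12 s, in which the tool goes at most 41.7 mm and 7.16 degrees, less where a joint would pass 70% of its speed; a pose out of reach is approached as far as the arm can. A call with a gripper value outside its range is refused whole. The fingers move at their own pace and stop on an object; FORCE is the grip in N (left out, the last holds). Time passes only in rows, so rows that repeat a pose let the fingers close. It gives the time, the measured TCP pose, the force and the opening at its end, in the units of the state.
- ctrl.get_obs(): the state, without advancing time (a new reading comes with each control period).
- ctrl.get_image(name): name is "scene" or "top" or "wrist"; returns the picture (400x640x3 uint8, red, green, blue); there is no depth.
- ctrl.calibration(name): a dict with "fx", "fy", "cx", "cy" (pixels), "R" (3x3) and "t" (3): a world point X has camera coordinates R X + t. Camera axes: x right, y down, z forward; pixel columns grow to the right and rows downward; lengths in m; the calibration is good to about 2 mm. A picture is of the moment at which its call begins: read the wrist's pose just before it. calibration takes no time and is no camera call; for the wrist camera it gives the pose at the moment of the call.
- ctrl.finish_job(): hands the job in, once; it reports no verdict.
Trained networks look in the newest picture that a camera, given by its name, has taken for a name from the list of things; names that differ only in an ending like _2 or _b are one class to them, and where a whole thing is asked for, a point or a joint stands for the part that bears it (a point fixed in the world has none). Each returns a list of dicts, best first, with "conf" (0 to 1); they miss things now and then, are a little off and sometimes report something else, mostly with a low value. They report only what shows in the picture. A call takes as long as a camera call.
- ctrl.boxes_of(camera, label): "rect" ([left, top, width, height] in pixels, round what is visible of it).
- ctrl.outline_of(camera, label): "mask" (400x640 bool, what is visible of it) and "rect" ([left, top, width, height] in pixels, round what is visible of it).
The state is a dict: "t": time; "q": joint angles; "dq": joint speeds; "effort": joint torques, N m; "tool_pos": TCP position; "tool_rot": TCP orientation; "contact_force": force on the tool from outside, world axes, zero at the start; "wrist_torque": the same for the moment, N m; "opening": finger opening in m.
Only numpy, scipy, OpenCV 4.12 (cv2) and the standard library are available. Lean on these libraries where they do the work, as an engineer would, in place of code of your own. Each camera call takes 0.05 s, during which the arm holds its last target. There are 200 camera calls.

TASK

Before I weld, take the two oil bottles off the steel plate and stand them upright in free cells of the divided crate, one to a cell, set down rather than dropped. Then lay the angle bracket flat on the plate in the corner of the two fences, its upright back flush along the long fence and its end against the short one, and finish while still holding it pressed firmly against both fences so that I can tack it. Leave everything else where it is.

Things in the scene. Friction and masses are not known exactly. Their poses are not given: they have to be found in the camera images.
- plate: The steel welding plate lying on the bench, fixed: 240 x 240 x 12 mm thick, with round holes. Origin at the centre of its underside (bench level). Plate and fences are bright, slightly oily steel on which the bracket slides easily (friction about 0.25). Its x axis points to the long fence, its y axis to the short fence.
- long_fence: The longer dark steel bar bolted on the plate along its far edge, fixed: 215 mm along the plate's y, 25 mm wide, 20 mm high above the plate (bolt heads 3 mm more). Origin at the centre of its underside. Its working face is the one towards the plate's middle, at 85 mm along plate x from the plate's centre.
- short_fence: The shorter dark steel bar bolted on the plate at right angles to the long one, fixed: 110 mm along the plate's x, 25 mm wide, 20 mm high. Origin at the centre of its underside. Its working face is the one towards the plate's middle, at 85 mm along plate y; it stops 10 mm short of the long fence's face.
- corner (a point): The inside corner: where the two working faces (extended) meet at the plate's top surface. Axes as the plate's: the bracket goes on the -x, -y side of it.
- bracket_web (a point): The steel angle bracket (L section, 80 mm long, about 0.6 kg) standing on its foot on the bench: an upright web 70 mm high, 80 mm long and 10 mm thick, and a flat foot 10 mm thick that reaches 55 mm out from the web's back. This point is the middle of the web (half-way up, half-way along, mid-thickness): 35 mm above the underside, 5 mm in front of the heel. x points out of the flat back (the heel side, away from the foot), y along its length, z up.
- bracket_heel (a point): The bracket's bottom corner where the back of the web (heel) meets its +y end face and its underside; same axes as the web's. With the bracket fully home it coincides with the inside corner.
- bottle_a_mid (a point): A small capped oil bottle, identical to the other: white round body 48 mm across and 74 mm tall, shoulder narrowing to a neck, black cylindrical cap 29 mm across from 97 mm to 135 mm above its foot (135 mm tall in all), about 0.16 kg. It starts upright on the plate. This point is on its axis half-way up, 67.5 mm above its foot; its z axis points up the bottle.
- bottle_b_mid (a point): A small capped oil bottle, identical to the other: white round body 48 mm across and 74 mm tall, shoulder narrowing to a neck, black cylindrical cap 29 mm across from 97 mm to 135 mm above its foot (135 mm tall in all), about 0.16 kg. It starts upright on the plate. This point is on its axis half-way up, 67.5 mm above its foot; its z axis points up the bottle.
- crate: Divided wooden crate on the bench, fixed: 205 mm (its x) by 140 mm (its y), 65 mm high, walls, floor and dividers 5 mm thick and all as high as the walls. Six cells about 62 mm square inside, three along x (centres at -67, 0 and +67 mm) by two along y (-34 and +34 mm). Origin at the centre of its underside.
- spray_can: Small metal aerosol can with a wide grey cap standing in one cell of the crate, 49 mm across, 120 mm tall. Origin at its foot. To be left alone.
- grease_tin: Squat metal tin standing in another cell of the crate, 55 mm across, 66 mm tall. Origin at its foot. To be left alone.
- duct_tape: Roll of grey tape lying flat, 110 mm across, 48 mm high; bystander. Origin at the centre of its underside.
- buffing_wheel: Round cloth buffing wheel lying flat, 94 mm across, 24 mm high; bystander. Origin at the centre of its underside.
- mallet: Mallet lying down, head 64 mm thick and 115 mm long, handle about 315 mm; bystander. Origin under the middle of its handle.
- hammer: Claw hammer lying down, 300 mm long; bystander.
- utility_knife: Utility knife lying flat, 155 mm long, 18 mm high; bystander.
- wrench: Steel wrench lying flat, 160 mm long; bystander.

How it is judged:
By the outcome, as a careful person would: the job done as asked, in the order asked, and still so for the second after the job is handed in, while the arm keeps its last pose, push and grip.
It also fails if it takes over 67 s, if anything falls off the work surface, if the arm or the gripper's body presses on something with over 40 N, if the wrist force passes 120 N, or if a joint passes its speed limit or range.

## Working session

There is one attempt and no reset: what is moved stays moved. The work goes in short steps, Python scripts to look and compute and a shell command to move; the robot and the scene stay as the last step left them, time stands still between calls to the robot, and variables do not carry over. Pictures are saved under pics/ and viewed, about 8 in all and at most 12, crops included, and the job is handed in when it is done.

```bash
mkdir -p pics
python3 - <<'E'
from station import ctrl
import cv2,numpy as np
for n in("top","scene"):
    im=ctrl.get_image(n); cv2.imwrite(f"pics/{n}0.png",im[:,:,::-1])
    c=ctrl.calibration(n); print(n,c)
    for l in("plate","bracket_web","bottle_a_mid","crate","spray_can","grease_tin","long_fence","short_fence"):
        print(l,[([round(float(v)) for v in b["rect"]],round(float(b["conf"]),2)) for b in ctrl.boxes_of(n,l)[:3]])
print(ctrl.get_obs(),ctrl.grip_point_offset)
E
```

```text
top {'fx': 487.4506195387001, 'fy': 487.4506195387001, 'cx': 320.8109303398614, 'cy': 202.16505142498937, 'R': array([[ 2.80807925e-02, -9.99595097e-01,  4.59466088e-03],
       [-9.88230844e-01, -2.84524058e-02, -1.50300564e-01],
       [ 1.50370436e-01, -3.20026636e-04, -9.88629673e-01]]), 't': array([-0.04675277,  0.5268278 ,  1.53756209])}
plate [([259, 168, 78, 78], 0.58), ([315, 183, 16, 19], 0.42)]
bracket_web [([401, 219, 26, 14], 0.92), ([210, 257, 32, 42], 0.22)]
bottle_a_mid [([254, 97, 104, 54], 0.51)]
crate [([196, 170, 54, 65], 0.73), ([398, 221, 30, 19], 0.46)]
spray_can [([199, 214, 20, 15], 0.57), ([220, 124, 28, 28], 0.22)]
grease_tin [([225, 172, 19, 17], 0.72), ([260, 188, 14, 31], 0.23)]
long_fence [([265, 171, 66, 11], 0.59)]
short_fence [([264, 187, 9, 31], 0.68), ([264, 166, 76, 75], 0.67)]
scene {'fx': 427.6621238879646, 'fy': 427.6621238879646, 'cx': 317.14725255552844, 'cy': 198.5145663196542, 'R': array([[-0.67020143,  0.74209533, -0.01116095],
       [ 0.47046149,  0.41315651, -0.77972283],
       [-0.57401745, -0.52782215, -0.62602536]]), 't': array([ 0.
[... 392 characters left out ...]
, 15, 23], 0.53)]
{'t': 0.9, 'q': array([-1.28301587e+00,  5.26645031e-02,  1.61289306e+00, -1.19354300e-06,
        1.47598216e+00, -1.19002371e-01]), 'dq': array([-8.56635069e-04, -1.41955143e-03,  3.82824632e-05, -7.38165219e-04,
        6.84728608e-06,  9.79586586e-04]), 'effort': array([ 1.84421668e-03, -3.93677115e+01, -3.70467067e+01,  6.11421365e-05,
        2.61660944e-04,  2.98475314e-06]), 'tool_pos': array([ 0.24728113, -0.57398931,  0.23132975]), 'tool_rot': array([3.07678376e+00, 6.34566069e-01, 5.14794598e-06]), 'contact_force': array([-1.07423391, -0.96516537, -0.23057865]), 'wrist_torque': array([-0.02198217, -0.02059539, -0.00351374]), 'opening': 0.08538674709346962} 0.0187
```

View pics/top0.png

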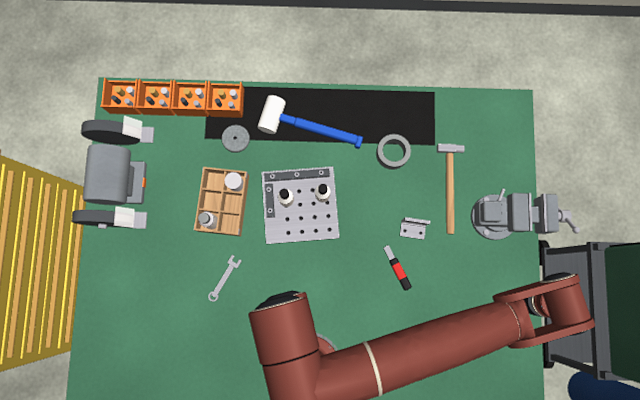

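View pics/scene0.png

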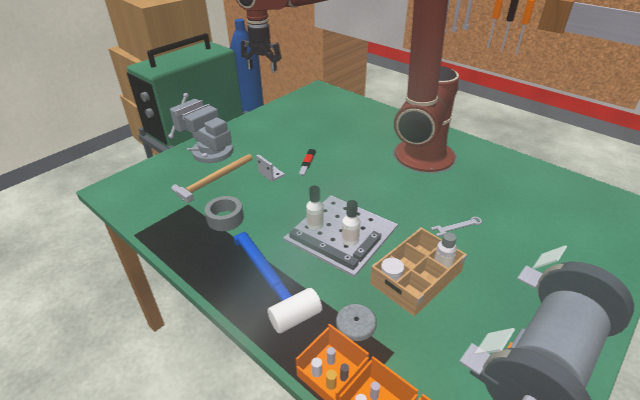

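The top picture shows the plate at cols 262-340, with the long fence along its top edge and the short fence on its left. Bottle caps are at (285,195) and (323,188), the crate at cols 195-246 with the can lower left and the tin upper right, and the bracket at about (415,228). I'll enlarge that part to pick corners.

Run:
```python
import cv2
im=cv2.imread("pics/top0.png")
a=cv2.resize(im[160:250,190:350],None,fx=5,fy=5,interpolation=cv2.INTER_CUBIC)
b=cv2.resize(im[208:248,390:440],None,fx=3.5,fy=3.5,interpolation=cv2.INTER_CUBIC)
a[-b.shape[0]:,-b.shape[1]:]=b
cv2.imwrite("pics/c1.png",a); print(a.shape,b.shape)
```

```text
(450, 800, 3) (140, 175, 3)
```

View pics/c1.png

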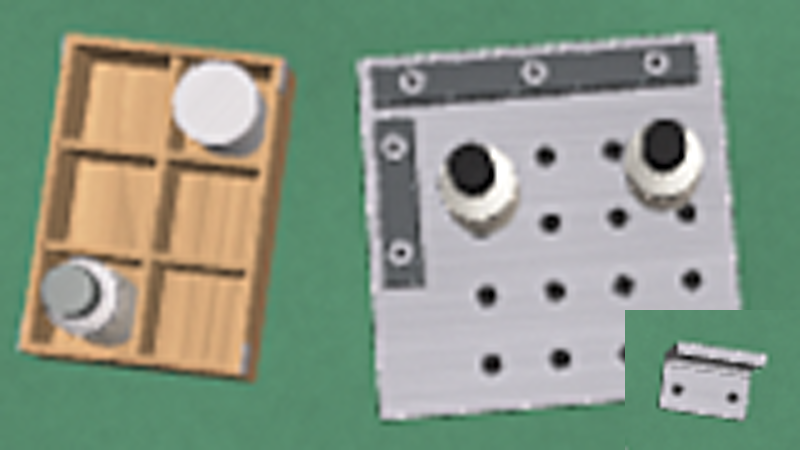

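```bash
cat > h.py <<'E'
import numpy as np
from station import ctrl
from scipy.spatial.transform import Rotation as Ro
def ray(c,u,v,z):
    d=c["R"].T@np.array([(u-c["cx"])/c["fx"],(v-c["cy"])/c["fy"],1]); o=-c["R"].T@c["t"]
    return o+d*(z-o[2])/d[2]
def proj(c,X):
    p=np.asarray(X)@c["R"].T+c["t"]; return p[...,:2]/p[...,2:]*[c["fx"],c["fy"]]+[c["cx"],c["cy"]]
def rel(goal,yaw=None):
    "shift in tool axes (mm) from the measured pose to goal TCP"
    o=ctrl.get_obs(); R=Ro.from_rotvec(o["tool_rot"]).as_matrix()
    return np.round(R.T@(np.array(goal)-o["tool_pos"])*1e3,1)
E
python3 - <<'E'
from h import *
c=ctrl.calibration("top")
A=lambda u,v,z:ray(c,u/5+190,v/5+160,z)
B=lambda u,v,z:ray(c,(u-625)/3.5+390,(v-310)/3.5+208,z)
np.set_printoptions(precision=4,suppress=True)
for n,f,z,ps in(("plate TL TR BL",A,.012,[(360,62),(716,35),(383,418)]),("crate TL TR BR BL",A,.065,[(66,38),(283,62),(248,377),(20,350)]),("tin,can",A,.071,[(217,103)]),("can",A,.125,[(70,290)]),("bottles",A,.147,[(470,167),(664,143)]),("web back L R",B,.07,[(677,343),(767,353)]),("web front",B,.07,[(677,352),(765,367)]),("foot",B,.01,[(660,410),(745,420)]),("fence corner",A,.032,[(373,107),(697,83),(425,287),(413,117)])):
    print(n,*[f(*p,z)[:2] for p in ps])
o=ctrl.get_obs();print(Ro.from_rotvec(o["tool_rot"]).as_matrix())
w=ctrl.calibration("wrist");R=Ro.from_rotvec(o["tool_rot"]).as_matrix()
print("cam in tool",R.T@(-w["R"].T@w["t"]-o["tool_pos"]),w["R"]@R,w["fx"])
E
```

```text
plate TL TR BL [0.6266 0.1664] [ 0.6518 -0.0697] [0.3909 0.1405]
crate TL TR BR BL [0.6256 0.3494] [0.6139 0.2092] [0.4109 0.2209] [0.4239 0.3654]
tin,can [0.5848 0.249 ]
can [0.4561 0.322 ]
bottles [0.5352 0.0802] [ 0.5533 -0.0366]
web back L R [ 0.4822 -0.2987] [ 0.4755 -0.38  ]
web front [ 0.474  -0.2987] [ 0.4627 -0.3781]
foot [ 0.4263 -0.2935] [ 0.4193 -0.3728]
fence corner [0.5926 0.154 ] [ 0.6147 -0.0575] [0.475 0.115] [0.5867 0.1276]
[[ 0.9184  0.3957  0.    ]
 [ 0.3957 -0.9184 -0.0001]
 [-0.      0.0001 -1.    ]]
cam in tool [ 0.0656  0.0001 -0.1425] [[-0.0006  1.      0.0003]
 [-0.9661 -0.0006 -0.2583]
 [-0.2583 -0.0004  0.9661]] 297.07544298054097
```

Plate centre is about (0.521, 0.035) with yaw 0.108, which puts the corner at (0.597, 0.129). The crate is at (0.519, 0.286) with yaw -0.075. The bottles are at (0.535, 0.080) and (0.553, -0.037). Next I move above bottle A.

```bash
python3 -m creep '[[0,262,-243,-20,0.15],[0,262,-243,-20,0.299],[0,262,-243,-20,0.299],[0,262,-243,-20,0.299],[0,262,-243,-20,0.299],[0,523,-486,-20,0.299],[0,523,-486,-20,0.299],[0,523,-486,-20,0.299],[0,523,-486,-20,0.299],[0,523,-486,-20,0.299],[0,523,-486,-20,0.299],[0,523,-486,-20,0.299]]' 40
python3 - <<'E'
from h import *
print(rel((.5352,.0802,.25)),Ro.from_rotvec(ctrl.get_obs()["tool_rot"]).as_matrix().round(3))
E
```

```text
t: 1.9
tool_pos: [0.4493, -0.1149, 0.2482]
tool_rot: [3.136, 0.169, 0.002]
contact_force: [0.2, -0.9, -0.6]
opening: 0.0852
[ 106.3 -184.7   -1.8] [[ 0.994  0.107  0.001]
 [ 0.107 -0.994 -0.001]
 [ 0.001  0.001 -1.   ]]
```

```bash
python3 -m creep '[[0,106,-184,0,0],[0,106,-184,0,0],[0,106,-184,0,0],[0,106,-184,0,0],[0,106,-184,0,0],[0,106,-184,0,0],[0,106,-184,0,0],[0,106,-184,0,0]]'
python3 - <<'E'
from h import *
import cv2
im=ctrl.get_image("wrist"); c=ctrl.calibration("wrist"); cv2.imwrite("pics/w1.png",im[:,:,::-1])
np.savez("w1.npz",**c)
print(rel((.5352,.0802,.25)),ctrl.get_obs()["t"])
for l in("bottle_a_mid","short_fence"): print(l,[(np.round(b["rect"]),b["conf"]) for b in ctrl.boxes_of("wrist",l)[:3]])
for X in[(.5352,.0802,.147),(.5352,.0802,.109),(.5533,-.0366,.147),(.5867,.1276,.032),(.475,.115,.032),(.5966,.1291,.032),(.6518,-.0697,.012)]: print(X,proj(c,np.array(X)).round())
E
```

```text
t: 2.57
tool_pos: [0.5343, 0.0774, 0.2476]
tool_rot: [3.136, 0.17, -0.001]
contact_force: [0.7, -0.5, 1.0]
opening: 0.0852
[ 1.3 -3.4 -2.3] 2.6167
bottle_a_mid [(array([295., 156.,  40.,  59.]), 0.81), (array([254., 125.,  26.,  92.]), 0.51)]
short_fence [(array([254., 122.,  27.,  95.]), 0.81)]
(0.5352, 0.0802, 0.147) [313. 200.]
(0.5352, 0.0802, 0.109) [314. 190.]
(0.5533, -0.0366, 0.147) [454. 194.]
(0.5867, 0.1276, 0.032) [279. 129.]
(0.475, 0.115, 0.032) [282. 220.]
(0.5966, 0.1291, 0.032) [278. 120.]
(0.6518, -0.0697, 0.012) [449.  91.]
```

View pics/w1.png

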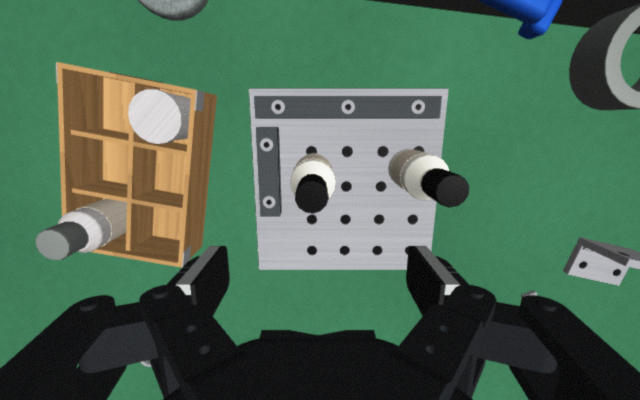

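The view shows A's cap top at (312,195) and B's at (453,188), both about 5 px (4 mm) further out than predicted. Plate and fence corners match to within 2 px. I go down on A and grip its cap.

```bash
python3 -m creep '[[60,4,-2,40,0],[60,4,-2,80,0],[60,4,-2,120,0],[60,4,-2,139,0],[60,4,-2,139,0],[255,4,-2,139,0],[255,4,-2,139,0],[255,4,-2,139,0],[255,4,-2,139,0],[255,4,-2,139,0],[255,4,-2,139,0],[255,4,-2,139,0]]' 40;  python3 - <<'E'
from h import *
print(rel((.538,.0805,.108)))
E
```

```text
t: 3.72
tool_pos: [0.5404, 0.0797, 0.1119]
tool_rot: [3.136, 0.17, 0.008]
contact_force: [-0.4, -0.1, 7.4]
opening: 0.0278
[-2.3 -1.   3.9]
```

```bash
python3 -m creep '[[255,0,0,-40,0],[255,0,0,-80,0],[255,0,0,-100,0],[255,12,-38,-100,0],[255,25,-76,-100,0],[255,37,-114,-100,0],[255,50,-152,-100,0],[255,62,-190,-100,0],[255,74,-228,-100,0],[255,74,-228,-100,0],[255,74,-228,-100,0],[255,74,-228,-100,0]]'
python3 - <<'E'
from h import *
import cv2
im=ctrl.get_image("wrist"); c=ctrl.calibration("wrist"); cv2.imwrite("pics/w2.png",im[:,:,::-1])
o=ctrl.get_obs();print(rel((.590,.315,.212)),o["t"],o["opening"],o["contact_force"])
C=np.array([.5186,.2862,0]);R=Ro.from_euler("z",-.075).as_matrix()
for p in[(67,34,65),(36,68,65),(36,3,65),(97,68,65),(97,3,65),(0,-34,65)]: print(p,proj(c,C+R@np.array(p)/1e3).round())
E
```

```text
t: 4.72
tool_pos: [0.5869, 0.3146, 0.2083]
tool_rot: [3.136, 0.17, -0.001]
contact_force: [-0.4, 0.6, -1.3]
opening: 0.028
[ 3.  -0.8 -3.5] 4.7667 0.027898932580431253 [-0.80054586  0.08964791 -1.75711282]
(67, 34, 65) [316. 189.]
(36, 68, 65) [278. 213.]
(36, 3, 65) [341. 224.]
(97, 68, 65) [287. 153.]
(97, 3, 65) [353. 165.]
(0, -34, 65) [368. 262.]
```

View pics/w2.png

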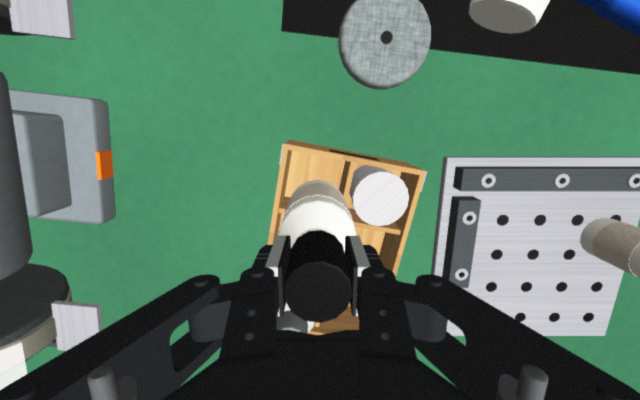

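Run:
```python
from h import *
c=ctrl.calibration("wrist")
np.set_printoptions(precision=4,suppress=True)
print("meas TL,TR",ray(c,286,143,.065)[:2],ray(c,426,171,.065)[:2])
C=np.array([.5186,.2862,0]);R=Ro.from_euler("z",-.075).as_matrix()
for p in[(102.5,70,65),(102.5,-70,65)]: print((C+R@np.array(p)/1e3)[:2])
# bottle foot far rim pixel -> foot ~0.108 z
o=ctrl.get_obs(); print(o["tool_pos"], "far rim", ray(c,318,181,.11)[:2],ray(c,318,181,.10)[:2])
```

```text
meas TL,TR [0.6297 0.3484] [0.6175 0.2112]
[0.6261 0.3483]
[0.6156 0.2087]
[0.5871 0.3139 0.2085] far rim [0.6053 0.3154] [0.6034 0.3152]
```

```bash
python3 -m creep '[[255,7.5,-0.8,0,0],[255,7.5,-0.8,25,0],[255,7.5,-0.8,50,0],[255,7.5,-0.8,75,0],[255,7.5,-0.8,90,0],[255,7.5,-0.8,95,0],[255,7.5,-0.8,98,0],[255,7.5,-0.8,98,0]]'; python3 -m creep '[[255,0,0,2,0],[255,0,0,3,0]]';python3 -m creep '[[255,0,0,1,0],[255,0,0,2,0]]'
```

```text
t: 5.43
tool_pos: [0.5953, 0.3159, 0.1113]
tool_rot: [-3.137, -0.168, -0.001]
contact_force: [0.3, -1.0, -1.9]
opening: 0.028
t: 5.6
tool_pos: [0.5959, 0.3166, 0.1098]
tool_rot: [-3.136, -0.169, -0.005]
contact_force: [-0.3, -0.4, -2.7]
opening: 0.0283
t: 5.77
tool_pos: [0.5952, 0.3164, 0.1068]
tool_rot: [-3.136, -0.169, -0.002]
contact_force: [0.9, -0.2, -2.4]
opening: 0.0281
```

```bash
python3 -m creep '[[255,0,0,1.5,0],[255,0,0,1.5,0]]';python3 -m creep '[[255,0,0,1,0],[255,0,0,1,0]]';python3 -m creep '[[255,0,0,1,0],[255,0,0,1,0]]'
```

```text
t: 5.93
tool_pos: [0.5951, 0.3164, 0.1051]
tool_rot: [-3.137, -0.169, -0.002]
contact_force: [0.3, -0.1, 1.5]
opening: 0.0285
t: 6.1
tool_pos: [0.5954, 0.3165, 0.1051]
tool_rot: [-3.137, -0.169, -0.002]
contact_force: [-1.8, -0.1, 4.3]
opening: 0.0282
t: 6.27
tool_pos: [0.5956, 0.3166, 0.1051]
tool_rot: [-3.136, -0.169, -0.003]
contact_force: [-2.8, -0.9, 9.0]
opening: 0.028
```

```bash
python3 -m creep '[[255,0,0,-2.5,0],[100,0,0,-2.5,0],[100,0,0,-2.5,0],[60,0,0,-2.5,0],[60,0,0,-2.5,0],[60,0,0,-35,0],[60,0,0,-70,0],[60,0,0,-92,0],[60,0,0,-92,0]]'; python3 -m creep '[[60,-10,41,0,0],[60,-20,82,0,0],[60,-29,123,0,0],[60,-38,164,0,0],[60,-47,205,0,0],[60,-56,246,0,0],[60,-66,287,0,0],[60,-75,328,0,0],[60,-79,346,0,0],[60,-79,346,0,0],[60,-79,346,0,0],[60,-79,346,0,0]]'
python3 - <<'E'
from h import *
import cv2
im=ctrl.get_image("wrist"); c=ctrl.calibration("wrist"); cv2.imwrite("pics/w3.png",im[:,:,::-1])
print(rel((.5545,-.0363,.111)))
for X in[(.5545,-.0363,.147),(.5895,.3155,.14)]: print(proj(c,np.array(X)).round())
E
```

```text
t: 7.02
tool_pos: [0.5979, 0.3175, 0.2019]
tool_rot: [-3.133, -0.169, -0.017]
contact_force: [0.8, 1.6, 1.2]
opening: 0.0654
t: 8.02
tool_pos: [0.5532, -0.0357, 0.1937]
tool_rot: [-3.136, -0.169, 0.001]
contact_force: [-0.1, -1.3, 0.3]
opening: 0.0656
[ 1.1  1.2 82.8]
[319. 221.]
[-228.  108.]
```

View pics/w3.png

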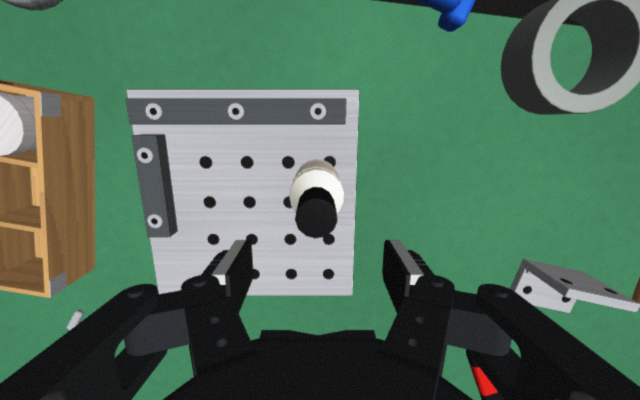

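B's cap is at (317,218), against a predicted (319,221), so I grip it.

```bash
python3 -m creep '[[60,2,1,40,0],[60,2,1,75,0],[60,2,1,82,0],[60,2,1,82,0],[255,2,1,82,0],[255,2,1,82,0],[255,2,1,82,0],[255,2,1,82,0],[255,2,1,82,0]]' 40; python3 -m creep '[[255,0,0,-40,0],[255,0,0,-80,0],[255,0,0,-100,0],[255,0,0,-100,0]]';python3 - <<'E'
from h import *
print(rel((.5195,.2525,.212)))
E
```

```text
t: 8.82
tool_pos: [0.5573, -0.0372, 0.1151]
tool_rot: [3.136, 0.169, 0.007]
contact_force: [-0.6, 1.4, 6.9]
opening: 0.028
t: 9.15
tool_pos: [0.5588, -0.0379, 0.2197]
tool_rot: [3.134, 0.169, 0.018]
contact_force: [0.0, -0.2, -0.2]
opening: 0.0282
[  -7.9 -293.     6.5]
```

```bash
python3 -m creep '[[255,-1,-41,0,0],[255,-2,-82,0,0],[255,-3,-123,0,0],[255,-4,-164,0,0],[255,-5,-205,0,0],[255,-6,-246,0,0],[255,-7,-285,0,0],[255,-7,-293,0,0],[255,-7,-293,0,0],[255,-7,-293,0,0]]'
python3 - <<'E'
from h import *
import cv2
im=ctrl.get_image("wrist"); c=ctrl.calibration("wrist"); cv2.imwrite("pics/w4.png",im[:,:,::-1])
print(rel((.5205,.2525,.108)))
C=np.array([.5200,.2868,0]);R=Ro.from_euler("z",-.075).as_matrix()
for p in[(36,-3,65),(36,-65,65),(-31,-3,65),(-31,-65,65)]: print(p,proj(c,C+R@np.array(p)/1e3).round())
E
```

```text
t: 9.98
tool_pos: [0.5165, 0.253, 0.211]
tool_rot: [3.135, 0.171, -0.003]
contact_force: [-0.1, -0.8, -0.7]
opening: 0.0277
[3.900e+00 1.000e-01 1.033e+02]
(36, -3, 65) [292. 147.]
(36, -65, 65) [355. 159.]
(-31, -3, 65) [281. 213.]
(-31, -65, 65) [341. 223.]
```

View pics/w4.png

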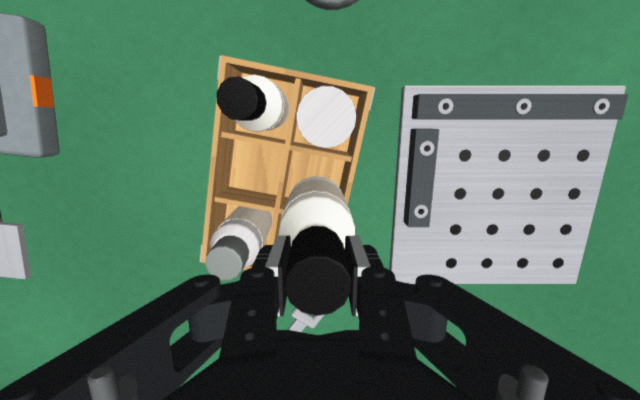

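Bottle A stands upright in the far-left cell at (255,100). The target cell's divider crossing is at (291,143), 3-4 px from the prediction. I lower B.

```bash
python3 -m creep '[[255,5.5,0,0,0],[255,5.5,0,25,0],[255,5.5,0,50,0],[255,5.5,0,75,0],[255,5.5,0,90,0],[255,5.5,0,95,0],[255,5.5,0,99,0],[255,5.5,0,99,0],[255,5.5,0,99,0]]'; python3 -m creep '[[255,0,0,1.5,0],[255,0,0,1.5,0]]';python3 -m creep '[[255,0,0,1.5,0],[255,0,0,1.5,0]]';python3 -m creep '[[255,0,0,1.5,0],[255,0,0,1.5,0]]'
```

```text
t: 10.78
tool_pos: [0.5236, 0.2538, 0.1147]
tool_rot: [-3.137, -0.168, -0.003]
contact_force: [-0.8, 0.2, -1.2]
opening: 0.0277
t: 10.95
tool_pos: [0.5233, 0.2542, 0.113]
tool_rot: [-3.136, -0.169, -0.003]
contact_force: [-0.6, 0.3, -1.6]
opening: 0.0279
t: 11.12
tool_pos: [0.5226, 0.2542, 0.1106]
tool_rot: [-3.137, -0.169, -0.001]
contact_force: [0.3, 0.2, -1.6]
opening: 0.028
t: 11.28
tool_pos: [0.5223, 0.254, 0.1086]
tool_rot: [3.137, 0.17, -0.0]
contact_force: [-0.2, 0.3, -2.0]
opening: 0.028
```

```bash
python3 -m creep '[[255,0,0,1.2,0],[255,0,0,1.2,0]]';python3 -m creep '[[255,0,0,1,0],[255,0,0,1,0]]'; python3 -m creep '[[255,0,0,0.5,0],[255,0,0,0.5,0]]'
```

```text
t: 11.45
tool_pos: [0.5227, 0.2542, 0.1082]
tool_rot: [-3.137, -0.169, -0.001]
contact_force: [-0.9, -0.1, 1.9]
opening: 0.0278
t: 11.62
tool_pos: [0.5231, 0.2543, 0.1082]
tool_rot: [-3.137, -0.169, -0.002]
contact_force: [-2.3, 0.6, 6.1]
opening: 0.028
t: 11.78
tool_pos: [0.5233, 0.2544, 0.1082]
tool_rot: [-3.137, -0.169, -0.003]
contact_force: [-2.8, -0.9, 8.2]
opening: 0.028
```

```bash
python3 -m creep '[[255,0,0,-2,0],[100,0,0,-2,0],[100,0,0,-2,0],[60,0,0,-2,0],[60,0,0,-2,0],[60,0,0,-35,0],[60,0,0,-70,0],[60,0,0,-100,0],[60,-8,41,-100,0],[60,-16,82,-100,0],[60,-24,123,-100,0],[60,-32,163,-100,0]]'; python3 -m creep '[[60,-8,41,0,-0.12],[60,-16,82,0,-0.24],[60,-24,123,0,-0.36],[60,-32,164,0,-0.48],[60,-40,205,0,-0.6],[60,-48,246,0,-0.72],[60,-56,287,0,-0.84],[60,-64,328,0,-0.96],[60,-72,369,0,-1.08],[60,-80,410,0,-1.2],[60,-81,420,0,-1.32],[60,-81,420,0,-1.377]]';python3 -m creep '[[60,0,0,0,0],[60,0,0,0,0]]'
python3 - <<'E'
from h import *
import cv2
np.set_printoptions(precision=4,suppress=True)
im=ctrl.get_image("wrist"); c=ctrl.calibration("wrist"); cv2.imwrite("pics/w5.png",im[:,:,::-1])
np.savez("w5.npz",**c)
print(rel((.473,-.338,.20)),Ro.from_rotvec(ctrl.get_obs()["tool_rot"]).as_matrix()[:,0],ctrl.get_obs()["q"])
C=np.array([.473,-.338,0]);R=Ro.from_euler("z",-.086).as_matrix()
for p in[(5,40,70),(5,-40,70),(-5,40,70),(-50,40,10),(-50,-40,10)]: print(p,proj(c,C+R@np.array(p)/1e3).round())
E
```

```text
t: 12.78
tool_pos: [0.5078, 0.0871, 0.2062]
tool_rot: [3.137, 0.171, 0.001]
contact_force: [-0.2, -0.4, -0.4]
opening: 0.0657
t: 13.78
tool_pos: [0.4716, -0.343, 0.2059]
tool_rot: [2.312, 2.124, -0.003]
contact_force: [-0.3, 0.2, 0.5]
opening: 0.0648
t: 13.95
tool_pos: [0.4726, -0.3378, 0.2056]
tool_rot: [-2.319, -2.118, -0.001]
contact_force: [-0.1, -0.4, -0.5]
opening: 0.0648
[-1.   0.3  5.7] [0.0889 0.996  0.001 ] [-0.7476 -0.0346  1.7439  0.0005  1.4333 -0.6586]
(5, 40, 70) [323. 151.]
(5, -40, 70) [323. 232.]
(-5, 40, 70) [312. 151.]
(-50, 40, 10) [273. 146.]
(-50, -40, 10) [276. 214.]
```

View pics/w5.png

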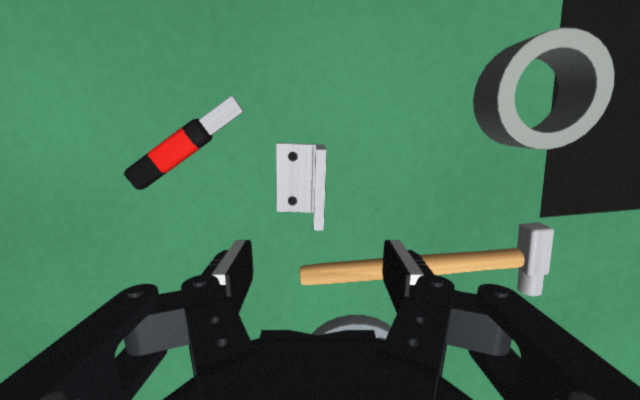

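The web top spans (315-326, 146-230). That is about 2 mm further +x and 3 mm further +y than predicted, and turned another 0.025 rad. I correct for that, go down and grip.

```bash
python3 -m creep '[[60,3,2,40,0.025],[60,3,2,80,0.025],[60,3,2,120,0.025],[60,3,2,150,0.025],[60,3,2,168,0.025],[60,3,2,173,0.025],[60,3,2,173,0.025],[60,3,2,173,0.025]]'; python3 -m creep '[[255,0,0,0,0],[255,0,0,0,0],[255,0,0,0,0],[255,0,0,0,0],[255,0,0,0,0],[255,0,0,0,0],[255,0,0,0,0],[255,0,0,0,0]]' 90
python3 - <<'E'
from h import *
print(Ro.from_rotvec(ctrl.get_obs()["tool_rot"]).as_matrix().round(3)[:,:2])
E
```

```text
t: 14.67
tool_pos: [0.4761, -0.3346, 0.0344]
tool_rot: [2.34, 2.094, 0.0]
contact_force: [-0.2, -0.3, 0.6]
opening: 0.0649
t: 15.33
tool_pos: [0.4752, -0.3354, 0.0342]
tool_rot: [2.341, 2.094, -0.001]
contact_force: [-2.7, 1.9, 5.8]
opening: 0.0088
[[ 0.111  0.994]
 [ 0.994 -0.111]
 [-0.001  0.   ]]
```

```bash
python3 -m creep '[[255,0,0,-15,0],[255,0,0,-40,0],[255,0,0,-60,0],[255,38,6,-60,0],[255,78,11,-60,-0.05],[255,118,17,-60,-0.1],[255,158,23,-60,-0.15],[255,198,29,-60,-0.219],[255,238,35,-60,-0.219],[255,278,41,-60,-0.219],[255,318,47,-60,-0.219],[255,355,53,-60,-0.219]]'
python3 - <<'E'
from h import *
print(rel((.5826,.0723,.094)),Ro.from_rotvec(ctrl.get_obs()["tool_rot"]).as_matrix().round(3)[:,0])
E
```

```text
t: 16.33
tool_pos: [0.5654, 0.0146, 0.0905]
tool_rot: [-2.096, -2.335, 0.003]
contact_force: [0.4, 1.2, -7.4]
opening: 0.009
[55.5 23.3 -3.5] [-0.108  0.994  0.001]
```

```bash
python3 -m creep '[[255,30,12,0,0],[255,50,20,0,0],[255,57,22,0,0],[255,57,22,0,0],[255,57,22,0,0]]'
python3 - <<'E'
from h import *
import cv2
print(rel((.5826,.0723,.094)),Ro.from_rotvec(ctrl.get_obs()["tool_rot"]).as_matrix().round(3)[:,0],ctrl.get_obs()["t"])
im=ctrl.get_image("wrist"); cv2.imwrite("pics/w6.png",im[:,:,::-1])
E
```

```text
t: 16.75
tool_pos: [0.5815, 0.0707, 0.0912]
tool_rot: [-2.097, -2.337, 0.004]
contact_force: [0.5, 0.3, -7.2]
opening: 0.0084
[ 1.5  1.3 -2.8] [-0.108  0.994 -0.   ] 16.75
```

View pics/w6.png

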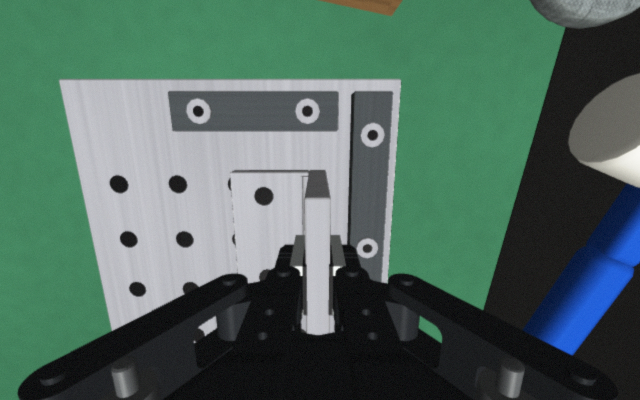

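The bracket hangs parallel to the fences and short of both: the web's back is at col 330 with the long fence at 350, and its end is at row 171 with the short fence at 130. I lower it.

```bash
python3 -m creep '[[255,0,0,20,0],[255,0,0,35,0],[255,0,0,41,0],[255,0,0,41,0],[255,0,0,41,0]]'; python3 -m creep '[[255,0,0,2,0],[255,0,0,2,0]]'; python3 -m creep '[[255,0,0,1.5,0],[255,0,0,1.5,0]]'; python3 -m creep '[[255,0,0,1,0],[255,0,0,1,0]]'
```

```text
t: 17.22
tool_pos: [0.5825, 0.0701, 0.0518]
tool_rot: [-2.1, -2.336, 0.001]
contact_force: [0.2, -0.1, -7.3]
opening: 0.0089
t: 17.38
tool_pos: [0.5838, 0.0707, 0.0512]
tool_rot: [2.098, 2.336, 0.002]
contact_force: [-0.1, 0.4, -7.3]
opening: 0.0087
t: 17.55
tool_pos: [0.5833, 0.071, 0.049]
tool_rot: [2.098, 2.337, 0.001]
contact_force: [0.2, -0.7, -7.8]
opening: 0.009
t: 17.72
tool_pos: [0.5829, 0.0711, 0.0476]
tool_rot: [2.098, 2.338, 0.0]
contact_force: [-0.1, -0.3, -7.3]
opening: 0.0089
```

```bash
python3 -m creep '[[255,0,0,1,0],[255,0,0,1,0]]'; python3 -m creep '[[255,0,0,0.7,0],[255,0,0,0.7,0]]'; python3 -m creep '[[255,0,0,0.7,0],[255,0,0,0.7,0]]'
```

```text
t: 17.88
tool_pos: [0.5828, 0.0711, 0.0464]
tool_rot: [-2.098, -2.338, 0.0]
contact_force: [-1.0, 0.2, -7.9]
opening: 0.0089
t: 18.05
tool_pos: [0.5832, 0.0711, 0.0463]
tool_rot: [2.098, 2.338, 0.001]
contact_force: [-0.0, 0.4, -5.4]
opening: 0.0092
t: 18.22
tool_pos: [0.5835, 0.0711, 0.0462]
tool_rot: [2.098, 2.337, 0.001]
contact_force: [-2.5, 0.0, 0.4]
opening: 0.0086
```

```bash
python3 -m creep '[[255,0,4,0.5,0],[255,0,8,0.5,0],[255,0,11,0.5,0],[255,0,11,0.5,0]]'; python3 -m creep '[[255,0,1.5,0,0],[255,0,1.5,0,0]]'; python3 -m creep '[[255,0,1.5,0,0],[255,0,1.5,0,0]]'; python3 -m creep '[[255,0,1,0,0],[255,0,1,0,0]]'
```

```text
t: 18.55
tool_pos: [0.5958, 0.0723, 0.0462]
tool_rot: [2.097, 2.336, 0.004]
contact_force: [-1.8, 0.0, 6.2]
opening: 0.009
t: 18.72
tool_pos: [0.5967, 0.0724, 0.0462]
tool_rot: [2.098, 2.337, 0.002]
contact_force: [-3.4, -0.3, 5.9]
opening: 0.0092
t: 18.88
tool_pos: [0.5981, 0.0726, 0.0462]
tool_rot: [2.098, 2.337, 0.002]
contact_force: [-2.8, -0.5, 7.0]
opening: 0.0089
t: 19.05
tool_pos: [0.599, 0.0727, 0.0462]
tool_rot: [2.098, 2.337, 0.002]
contact_force: [-4.2, -1.5, 7.2]
opening: 0.0089
```

```bash
python3 -m creep '[[255,0,1,0,0],[255,0,1,0,0]]'; python3 -m creep '[[255,0,1,0,0],[255,0,1,0,0]]'; python3 -m creep '[[255,0,1,0,0],[255,0,1,0,0]]'
```

```text
t: 19.22
tool_pos: [0.5997, 0.0728, 0.0462]
tool_rot: [2.098, 2.337, 0.001]
contact_force: [-4.2, -1.5, 8.8]
opening: 0.0088
t: 19.38
tool_pos: [0.5998, 0.0728, 0.0462]
tool_rot: [-2.098, -2.337, 0.002]
contact_force: [-8.0, -1.9, 9.2]
opening: 0.0088
t: 19.55
tool_pos: [0.5999, 0.0729, 0.0462]
tool_rot: [-2.097, -2.335, 0.005]
contact_force: [-11.4, -0.9, 12.8]
opening: 0.009
```

Long-fence contact. Now I slide towards the short fence.

```bash
python3 -m creep '[[255,4,0,0,0],[255,8,0,0,0],[255,11,0,0,0],[255,11,0,0,0]]'; python3 -m creep '[[255,2,0,0,0],[255,2,0,0,0]]'; python3 -m creep '[[255,1.5,0,0,0],[255,1.5,0,0,0]]';  python3 -m creep '[[255,1.5,0,0,0],[255,1.5,0,0,0]]'
```

```text
t: 19.88
tool_pos: [0.599, 0.0815, 0.0464]
tool_rot: [2.098, 2.337, -0.01]
contact_force: [-10.8, -9.5, 14.0]
opening: 0.0084
t: 20.05
tool_pos: [0.5988, 0.0831, 0.0464]
tool_rot: [2.097, 2.337, -0.011]
contact_force: [-11.1, -11.2, 13.3]
opening: 0.0089
t: 20.22
tool_pos: [0.5987, 0.0844, 0.0464]
tool_rot: [2.097, 2.337, -0.011]
contact_force: [-9.8, -10.4, 13.2]
opening: 0.009
t: 20.38
tool_pos: [0.5986, 0.0859, 0.0464]
tool_rot: [2.097, 2.337, -0.011]
contact_force: [-11.0, -9.9, 14.3]
opening: 0.009
```

```bash
python3 -m creep '[[255,1,0,-1,0],[255,1,0,-1,0]]'; python3 -m creep '[[255,1.5,0,0,0],[255,1.5,0,0,0]]';  python3 -m creep '[[255,1.5,0,0,0],[255,1.5,0,0,0]]'; python3 -m creep '[[255,1,0,0,0],[255,1,0,0,0]]'
```

```text
t: 20.55
tool_pos: [0.5983, 0.0877, 0.0464]
tool_rot: [2.098, 2.337, -0.008]
contact_force: [-7.9, -7.3, 8.7]
opening: 0.0092
t: 20.72
tool_pos: [0.5981, 0.0891, 0.0464]
tool_rot: [2.098, 2.337, -0.009]
contact_force: [-8.3, -8.5, 8.7]
opening: 0.009
t: 20.88
tool_pos: [0.598, 0.0906, 0.0464]
tool_rot: [2.098, 2.337, -0.009]
contact_force: [-8.1, -8.6, 9.3]
opening: 0.0089
t: 21.05
tool_pos: [0.5979, 0.0915, 0.0464]
tool_rot: [2.098, 2.337, -0.009]
contact_force: [-7.9, -8.2, 9.2]
opening: 0.0088
```

```bash
python3 -m creep '[[255,1.5,0,0,0],[255,1.5,0,0,0]]'; python3 -m creep '[[255,1.5,0,0,0],[255,1.5,0,0,0]]';  python3 -m creep '[[255,1.5,0,0,0],[255,1.5,0,0,0]]'; python3 -m creep '[[255,1,0,0,0],[255,1,0,0,0]]'
```

```text
t: 21.22
tool_pos: [0.5977, 0.0931, 0.0464]
tool_rot: [2.098, 2.337, -0.009]
contact_force: [-7.6, -8.1, 8.9]
opening: 0.0085
t: 21.38
tool_pos: [0.5976, 0.0944, 0.0464]
tool_rot: [2.098, 2.337, -0.009]
contact_force: [-7.9, -8.6, 8.8]
opening: 0.0091
t: 21.55
tool_pos: [0.5976, 0.0946, 0.0465]
tool_rot: [2.096, 2.336, -0.012]
contact_force: [-7.5, -13.2, 9.6]
opening: 0.009
t: 21.72
tool_pos: [0.5976, 0.0947, 0.0466]
tool_rot: [2.095, 2.335, -0.014]
contact_force: [-7.6, -15.8, 9.3]
opening: 0.0091
```

Short-fence contact. Now I press firmly, adding downforce to keep the bracket flat.

```bash
python3 -m creep '[[255,0,1,1.5,0],[255,0.5,2,2.5,0],[255,1,3,3,0],[255,1,3,3,0],[255,1,3,3,0]]' 110
python3 - <<'E'
from h import *
import cv2
np.set_printoptions(precision=4,suppress=True)
o=ctrl.get_obs(); print(Ro.from_rotvec(o["tool_rot"]).as_matrix(),o["wrist_torque"],o["contact_force"])
im=ctrl.get_image("wrist"); c=ctrl.calibration("wrist"); cv2.imwrite("pics/w7.png",im[:,:,::-1])
E
```

```text
t: 22.13
tool_pos: [0.598, 0.0947, 0.0465]
tool_rot: [-2.097, -2.338, 0.027]
contact_force: [-26.2, -21.7, 32.8]
opening: 0.009
[[-0.1082  0.9941 -0.0119]
 [ 0.9941  0.1081 -0.0122]
 [-0.0109 -0.0131 -0.9999]] [-3.0888  4.7621 -0.1064] [-26.2346 -21.7207  32.84  ]
```

View pics/w7.png

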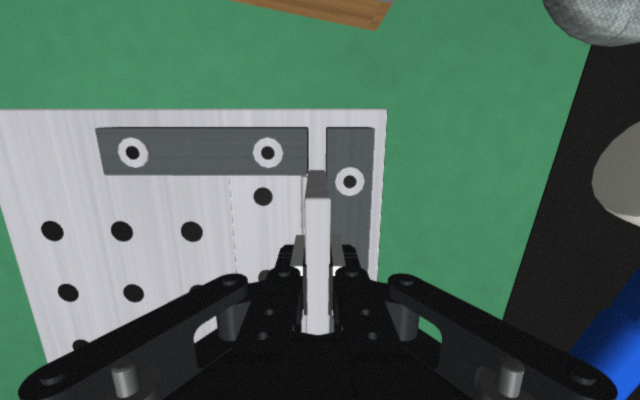

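Back and end now sit against both fences: no gap shows at col 328, and the bracket's end meets the short fence edge at row 174. The wrist leans about 0.7° under load, so I ease the downforce and balance the pushes to keep the bracket flat.

```bash
python3 -m creep '[[255,0.2,-1,-1.5,0],[255,0.2,-2,-2,0],[255,0.2,-2,-2,0],[255,0.2,-2,-2,0],[255,0.2,-2,-2,0],[255,0.2,-2,-2,0]]'
python3 - <<'E'
from h import *
import cv2
np.set_printoptions(precision=4,suppress=True)
o=ctrl.get_obs(); print(Ro.from_rotvec(o["tool_rot"]).as_matrix()[:,2],o["contact_force"],o["tool_pos"])
ims=[]
for n in("scene","top"):
    im=ctrl.get_image(n)[:,:,::-1]
    ims.append(cv2.resize(im[180:320,270:480] if n=="scene" else im[150:290,190:400],None,fx=1.9,fy=1.9,interpolation=cv2.INTER_CUBIC))
cv2.imwrite("pics/end.png",np.hstack(ims))
E
```

```text
t: 22.68
tool_pos: [0.5977, 0.0948, 0.0467]
tool_rot: [2.095, 2.336, -0.02]
contact_force: [-13.8, -19.4, 17.7]
opening: 0.0089
[-0.0057 -0.0117 -0.9999] [-13.7643 -19.361   17.7196] [0.5977 0.0948 0.0467]
```

View pics/end.png

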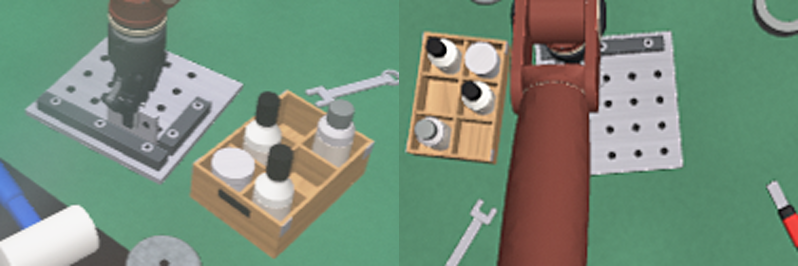

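The bottles stand upright in the far-left and middle-right cells, the can and tin are where they were, and the bracket is in the corner. The TCP rise of 0.5 mm with a 0.0117 lean suggests the near end is lifted slightly, so I shift some push into downforce.

```bash
python3 -m creep '[[255,-0.7,0.3,1.5,0],[255,-1.3,0.5,2,0],[255,-1.3,0.5,2,0],[255,-1.3,0.5,2,0],[255,-1.3,0.5,2,0]]'; python3 -c '
from h import *
print(Ro.from_rotvec(ctrl.get_obs()["tool_rot"]).as_matrix()[:,2].round(4),ctrl.get_obs()["tool_pos"].round(5))'
python3 -m creep '[[255,0,0,1,0],[255,0,0,1.5,0],[255,0,0,1.5,0],[255,0,0,1.5,0]]'; python3 -c '
from h import *
print(Ro.from_rotvec(ctrl.get_obs()["tool_rot"]).as_matrix()[:,2].round(4),ctrl.get_obs()["tool_pos"].round(5))'
```

```text
t: 23.2
tool_pos: [0.5979, 0.0947, 0.0465]
tool_rot: [2.098, 2.338, -0.02]
contact_force: [-20.6, -17.1, 28.6]
opening: 0.0085
[-0.0079 -0.0097 -0.9999] [0.59786 0.09466 0.04652]
t: 23.53
tool_pos: [0.5979, 0.0947, 0.0465]
tool_rot: [2.098, 2.338, -0.021]
contact_force: [-24.6, -16.9, 36.5]
opening: 0.0086
[-0.0086 -0.0099 -0.9999] [0.59788 0.09466 0.04645]
```

```bash
python3 -m creep '[[255,0,0,-1,0],[255,0,0.3,-2.5,0],[255,0,0.3,-2.5,0],[255,0,0.3,-2.5,0],[255,0,0.3,-2.5,0],[255,0,0.3,-2.5,0],[255,0,0.3,-2.5,0],[255,0,0.3,-2.5,0]]'; python3 -c '
from h import *
o=ctrl.get_obs();z=Ro.from_rotvec(o["tool_rot"]).as_matrix()[:,2]
print(z.round(4),o["tool_pos"].round(5),o["contact_force"].round(1),o["t"])
if o["contact_force"][0]<-12 and o["contact_force"][1]<-12: print(ctrl.finish_job())'
```

```text
t: 24.2
tool_pos: [0.5978, 0.0947, 0.0465]
tool_rot: [2.098, 2.338, -0.02]
contact_force: [-18.8, -17.0, 23.9]
opening: 0.0089
[-0.0082 -0.0097 -0.9999] [0.59785 0.09465 0.0465 ] [-18.8 -17.   23.9] 24.2
the job is handed in; nothing more can be done
None
```

I handed the job in at t = 24.2 s, with the arm still gripping the bracket and pressing it against both fences.

- **Bottles:** both were lowered until the force reading showed contact, then released. The last pictures show them upright in the far-left and middle-right cells, with the spray can and grease tin where they were.
- **Bracket:** it was lowered onto the plate, slid to the long fence and then along it to the short one. Each contact showed as a stop in motion with rising force. The wrist picture shows no gap at either fence.
- **Final push:** about 19 N along world x (towards the long fence) and 17 N along world y (towards the short fence). About 24 N presses down, with a grip setting of 110 N. Plate friction takes part of the sideways push, so the force on each fence is somewhat less than that.
- **Not perfect:** under load the wrist leans about 0.5° towards each fence and the tool sits about 0.3 mm higher than at first touchdown. The bracket may therefore be a few tenths of a millimetre off flat at its far edges. More downforce did not remove this, and the pictures are too coarse to confirm it.

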